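Spin the tuning wheel up and stop it on the pointer

ROBOT

A 7-joint arm with a two-finger parallel gripper is mounted at the origin on the work surface. World frame = base frame: x ahead of the robot, y to its left, z up, the work surface at z = 0. Lengths are in mm, angles in degrees, forces in N, time in s.
With the tool pointing down it reaches from about 425 to 925 mm from the base axis. Payload 6.8 kg.
Tool frame: the origin (TCP) lies on the centre line of the jaws, within the pads' length; the fingertips stand 11 mm ahead of it and the grasp point (between the pads) lies 8 mm behind it (env.tip_extent is the distance from the TCP to the fingertips, in mm); z points along the fingers, x is the direction in which the jaws open and shut, and the axes are right-handed (so a half turn about z gives the same grasp; the last joint's range is limited). The gripper opens to 85 mm and grips with 20 to 120 N. Pads are 22 mm wide; open, the fingers measure 114 mm over their backs; the gripper's body (76 mm by 85 mm) begins 54 mm behind the grasp point. The pads swing forward as they close: fully open they stand 13 mm farther back than shut.
Start: joints at [71.156, 27.33, 1.283, 89.118, -0.659, 63.558, -4.761], TCP at [147.84, -658.628, 213.408] pointing down, gripper open.
Joint ranges: [-169.35, 169.35], [-19.33, 120.38], [-80.79, 83.38], [13.8, 139.57], [-78.32, 258.32], [9.67, 109.79], [-169.56, 169.56]. Speed limits (degrees/s): [136.94, 136.94, 180, 180, 180, 180, 180].

INTERFACE

Orientations are given as [roll, pitch, yaw] about the fixed x, y, z axes, in that order (R = Rz(yaw) Ry(pitch) Rx(roll)).
In Python, from rig import env, imaging, workorder gives the robot as it stands.
- The arm moves only by the tool play_rows, never from a script. Its argument "series" is a list of rows, each an object with "rot": the turn, a rotation vector about the tool's x, y, z in rad, a list of three; "translation": the shift along the tool's x, y, z in cm, a list of three; "grip": the closure, from 0 (fully open) to 1 (shut). In form: [{"rot": [wx, wy, wz], "translation": [dx, dy, dz], "grip": grip}, ...]. A call has 1 to 5 rows; each row shifts and turns the commanded pose from where the row before left it, along the tool's axes as they then stand; what a row does not reach is not made up. A row lasts 1/10 s, in which the tool goes at most 50 mm and 8.59 degrees, less where a joint would pass 70% of its speed; a pose out of reach is approached as far as the arm can. A call is refused whole if a number of a shift passes 5 or a number of a turn 0.15, either way. A call with a gripper value outside its range is refused whole. The fingers move at their own pace and stop on an object; "grip_force" is the grip in N (left out, the last holds). Time passes only in rows, so rows that do not move let the fingers close. It gives the time, the measured TCP pose, the force and the opening at its end, in the units of the state.
- env.get_obs(): the state, without advancing time (a new reading comes with each control period).
- imaging.grab_frame(name): name is "scene" or "top" or "wrist"; returns (picture, depth): 420x560x3 uint8, red, green, blue; 420x560 float32, mm along the optical axis (not along the pixel's ray), 0 where there is no reading.
- imaging.camera_info(name): a dict with "fovy" (degrees; the focal length in pixels is half the picture's height over the tangent of half this angle, whatever the lens; pixels are square), "cx", "cy" (the principal point, pixels), "extrinsics" (4x4, takes a point from camera to world coordinates). Camera axes: x right, y down, z forward; pixel columns grow to the right and rows downward; lengths in mm; the calibration is good to about 2 mm. A picture is of the moment at which its call begins: read the wrist's pose just before it. camera_info takes no time and is no camera call; for the wrist camera it gives the pose at the moment of the call.
- workorder.job_done(): hands the job in, once; it reports no verdict.
The state is a dict: "time_s": time; "qpos": joint angles; "qd": joint speeds; "effort": joint torques, N m; "tcp_pos": TCP position; "tool_rot": TCP orientation; "ft_force": force on the tool from outside, world axes, zero at the start; "wrist_torque": the same for the moment, N m; "opening": finger opening in mm.
Only numpy, scipy, OpenCV 4.12 (cv2) and the standard library are available. Lean on these libraries where they do the work, as an engineer would, in place of code of your own. Each camera call takes 0.05 s, during which the arm holds its last target.

TASK

Sweep the receiver up the band with the big tuning wheel on the desk: with the fingertips flick it round clockwise (seen from above) and let it run free, untouched, for at least three seconds at a turn every three seconds or faster. Then brake it with a fingertip so that it stops with its index line opposite the white pointer block on the housing, within the block's width, and take the hand away. Get it in one go (once it has been spun round it must not stand still or turn back anywhere but there), do not lift the tuner or shove it along the desk, and leave the other things alone.

Things in the scene. Friction and masses are not known exactly. Their poses are not given: they have to be found in the camera images.
- tuner: desktop tuning controller: loose, heavy (1.8 kg) black housing on rubber feet, 165 mm long (its x, -96 to +69 mm), 134 mm wide (y, +-67 mm), flat top 30 mm above the desk. Origin on the desk below the wheel's axis, z up; turned up to 0.6 rad. On its top the pointer block (+x side), four keys 3 mm high at x = -90 to -74 mm and a flat painted scale. Slides if pushed with 10 N or more
- wheel_centre (a point): on the wheel's vertical axis, at its flat top face, 58 mm above the desk. The wheel: a solid metal flywheel with a rubber rim, 90 mm across (radius 45 mm), a plain upright cylinder from 32 to 58 mm above the desk; the rim is open to touch on all sides. A fingertip stroked along the rim, pressing 1 to 3 mm, carries it along; a firm touch on the rim stops it within 0.05 s
- wheel (a joint): turn of the wheel, rad, growing clockwise seen from above, counting on over many turns. At 0 and every multiple of 2 pi the index line is at the middle of the pointer block. Starts at rest between -4.6 and -1.7. Left free it slows gently (loses about 0.22 rad/s per second at 1 rad/s, 0.52 at 4 rad/s, in a straight line between, a third more or less with its mass): 10 to 20 s from 4 rad/s. It stays where it is stopped
- index_end (a point): outer end of the index line, 43 mm from the wheel's axis, level with its top. The line is a single straight mark 3.5 mm wide on the wheel's top, from 11 mm off the axis to the edge (dark on the bare metal, white across the black rubber and down the rim)
- pointer_tip (a point): middle of the inner edge of the fixed pointer: a white block 14 mm wide, 11 mm long and 3 mm high on the housing's top, its inner edge 48 mm from the wheel's axis in the tuner's +x direction, 33 mm above the desk
- handheld: black handheld radio lying on its back, 112 mm long (its x), 56 mm wide, 34 mm high, with an aerial that sticks out 75 mm more at its +x end; origin on the desk under the middle of its case. To be left alone
- mug: white mug, 80 mm across, 92 mm high, handle at its +y; origin under its centre. To be left alone
- keyer: heavy Morse paddle: 78 mm square steel base with brass block and two finger plates, 40 mm high; origin under its centre. To be left alone
Things that resemble listed ones, but are neither listed nor needed, are in the scene too. What is shaped like the tuner but blue is not meant.

How it is judged (in metres and radians):
On the way, in this order (a step that is already met when the one before it is completed fails the run):
1. the wheel runs free clockwise, untouched, at 2.1 rad/s (a turn in 3 s) or faster for 3 s (velocity of joint wheel above 2.1 rad/s and contact force between each of the arm, the fingers and tuner below 0.05 N), for 3 s.
2. a fingertip on the wheel holds it still with the index line opposite the pointer block (contact force between the fingers and wheel above 0.1 N and velocity of joint wheel between -0.1 and 0.1 rad/s and x of index_end in the frame of tuner above 0 m and y of index_end in the frame of tuner between -0.0075 and 0.0075 m), for 0.05 s.
At the end, for the whole second after the job is handed in: the wheel stands still with the end of its index line within 7.5 mm sideways of the middle of the pointer block (about 10 degrees of turn), on the pointer's side; the tuner stands flat within 20 mm of where it was; the other things are where they were within 15 mm (x of index_end in the frame of tuner above 0 m and y of index_end in the frame of tuner between -0.0075 and 0.0075 m and velocity of joint wheel between -0.02 and 0.02 rad/s and angle between tuner's own z axis and vertical below 0.03 rad and distance of tuner from where it was at the start of the episode below 0.02 m and distance of each of handheld, mug, keyer from where it was at the start of the episode below 0.015 m); the robot touches nothing.
It fails at once if after being spun (past 1.7 on the wheel's count) the wheel stands still or turns back with its index line off the pointer block (value of joint wheel above 1.7 rad and velocity of joint wheel below 0.02 rad/s and (x of index_end in the frame of tuner below 0 m or y of index_end in the frame of tuner below -0.008 m or y of index_end in the frame of tuner above 0.008 m)).
It fails at once if the tuner is lifted or tipped (height (world z) of tuner above 0.006 m or angle between tuner's own z axis and vertical above 0.06 rad).
It fails at once if the tuner is shoved along the desk by more than 20 mm (distance of tuner from where it was at the start of the episode above 0.02 m).
It fails at once if the handheld radio, mug or Morse paddle is moved, lifted or knocked over (distance of any of handheld, mug, keyer from where it was at the start of the episode above 0.015 m or angle between any of handheld, mug's own z axis and vertical above 0.2 rad).
It also fails if it takes over 64 s, if anything falls off the work surface, if the arm or the gripper's body presses on something with over 40 N, if the wrist force passes 120 N, or if a joint passes its speed limit or range.

## Working session

There is one attempt and no reset: what is moved stays moved. The work goes in short steps, Python scripts to look and compute and a tool call to move; the robot and the scene stay as the last step left them, time stands still between calls to the robot, and variables do not carry over. Pictures are saved under pics/ and viewed, and the job is handed in when it is done.

Besides the shell and the picture viewer there is one more tool, called as name([rows], argument=value, ...), one row to a line, values as JSON. play_rows: Moves the arm, as the interface text tells. Its arguments: {"type":"object","properties":{"series":{"type":"array","items":{"type":"object","properties":{"rot":{"type":"array","items":{"type":"number"}},"translation":{"type":"array","items":{"type":"number"}},"grip":{"type":"number"}}}},"grip_force":{"type":"number"}},"required":["series"]}

```bash
ls; mkdir -p pics
python3 - <<'E'
from rig import env, imaging, workorder
import cv2
print(env.get_obs())
for n in ["scene","top","wrist"]:
    p,d=imaging.grab_frame(n); cv2.imwrite(f"pics/a_{n}.png",p[:,:,::-1]); i=imaging.camera_info(n); print(n,i)
print(env.tip_extent)
E
```

```text
pics
{'time_s': 0.0, 'qpos': array([71.15566999, 27.37574653,  1.28225513, 89.17868137, -0.65940631,
       63.5573089 , -4.76107968]), 'qd': array([-0.02383341, -0.0163191 , -0.08377452,  0.01987744,  0.00897947,
        0.0748638 ,  0.07808756]), 'effort': array([-4.44711859e-04, -5.96451616e+01,  1.60801705e+00, -2.81201273e+01,
        1.25482617e-02,  9.33805393e-03, -2.26348459e-05]), 'tcp_pos': array([ 147.65329783, -658.01265382,  212.42436056]), 'tool_rot': array([ 1.79991645e+02,  1.04027892e-01, -7.73501733e+01]), 'ft_force': array([-0.39381893,  0.07152063,  0.05112846]), 'wrist_torque': array([-0.03237297, -0.01112601,  0.02159703]), 'opening': 85.40697446555987}
scene {'fovy': 52.930226044123515, 'cx': 274.5788150631636, 'cy': 210.98452538995488, 'extrinsics': array([[-6.40978618e-01,  6.27651841e-01, -4.41813962e-01,
         9.19590353e+02],
       [ 7.67499393e-01,  5.31261093e-01, -3.58756649e-01,
         4.17743434e+02],
       [ 9.54429682e-03, -5.69047289e-01, -8.22249408e-01,
         8.31296926e+02],
       [ 0.00000000e+00,  0.00000000e+00,  0.00000000e+00,
 
[... 211 characters left out ...]
     [-9.99909748e-01, -1.19577262e-02,  6.12436337e-03,
         1.03510424e+02],
       [-3.43447033e-03, -2.13197818e-01, -9.77003017e-01,
         8.95760438e+02],
       [ 0.00000000e+00,  0.00000000e+00,  0.00000000e+00,
         1.00000000e+00]])}
wrist {'fovy': 59.8546807130527, 'cx': 279.11331462089265, 'cy': 210.51642649264363, 'extrinsics': array([[ 2.18392521e-01, -9.39422041e-01, -2.64179742e-01,
         2.16071795e+02],
       [-9.75858208e-01, -2.10885608e-01, -5.68156564e-02,
        -6.43519878e+02],
       [-2.33782555e-03,  2.70210084e-01, -9.62798549e-01,
         3.72207512e+02],
       [ 0.00000000e+00,  0.00000000e+00,  0.00000000e+00,
         1.00000000e+00]])}
11.0
```

View pics/a_scene.png

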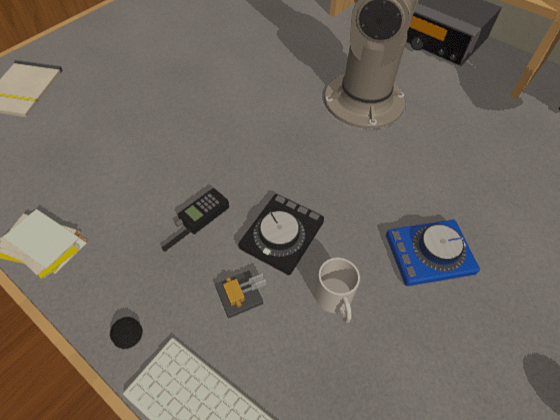

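View pics/a_top.png

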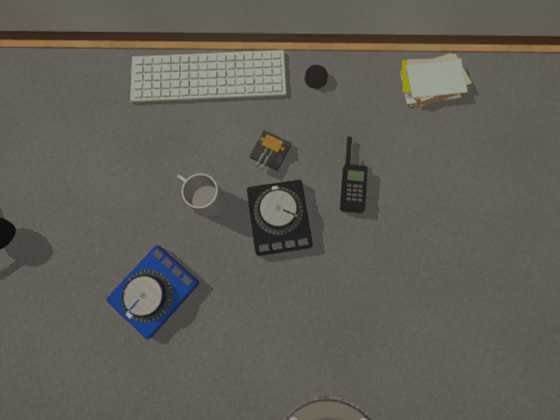

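View pics/a_wrist.png

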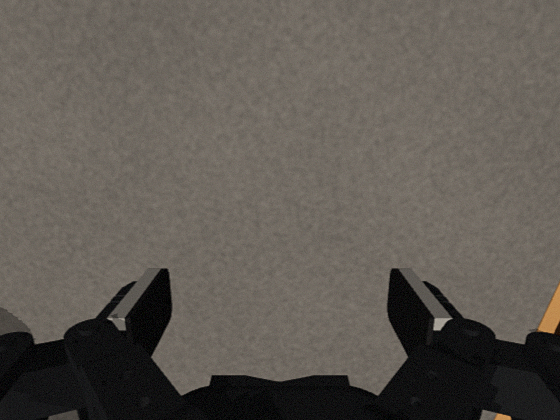

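```bash
cat > h.py <<'E'
from rig import env, imaging, workorder
import cv2, numpy as np
def grab(n):
    i=imaging.camera_info(n); p,d=imaging.grab_frame(n); return p,d,i
def f(i): return 210/np.tan(np.radians(i["fovy"]/2))
def bp(i,u,v,z):
    T=i["extrinsics"]; r=T[:3,:3]@np.array([(u-i["cx"])/f(i),(v-i["cy"])/f(i),1]); o=T[:3,3]
    return o+r*(z-o[2])/r[2]
def pj(i,P):
    T=i["extrinsics"]; c=T[:3,:3].T@(np.array(P)-T[:3,3]); return np.array([i["cx"]+f(i)*c[0]/c[2], i["cy"]+f(i)*c[1]/c[2]])
def rect(p,i,c,z,half=120,s=3):
    """ortho rectified view of plane z: col = -y, row=-x (up=+x)"""
    n=int(2*half*s); g=(np.arange(n)+.5)/s-half
    Y,X=np.meshgrid(-g,-g); X=X+c[0];Y=Y+c[1]
    T=i["extrinsics"]; P=np.stack([X,Y,np.full_like(X,z)],-1)-T[:3,3]; C=P@T[:3,:3]
    return cv2.remap(p,(i["cx"]+f(i)*C[...,0]/C[...,2]).astype(np.float32),(i["cy"]+f(i)*C[...,1]/C[...,2]).astype(np.float32),cv2.INTER_LINEAR)
E
python3 - <<'E'
from h import *
p,d,i=grab("top")
for n,u,v,z in [("wheel",278,208,58),("ptr",275,187,33),("idx",296,214,58),("mug",200,191,92),("keyer",270,150,20),("hand",354,188,34),("aer",349,138,20)]:
    print(n,bp(i,u,v,z).round(1), d[v,u])
c=bp(i,278,208,58)[:2]
np.save("c0.npy",c)
r=rect(p,i,c,58,100,4); cv2.imwrite("pics/r58.png",r[100:700,:,::-1])
r=rect(p,i,c,30,100,4); cv2.imwrite("pics/r30.png",r[100:700,:,::-1])
E
```

```text
wheel [527.3 112.8  58. ] 857.746
ptr [583.7 120.9  33. ] 897.8781
idx [513.9  72.1  58. ] 856.04694
mug [555.7 284.   92. ] 923.40717
keyer [681.2 134.9  20. ] 922.4348
hand [583.2 -65.   34. ] 895.6922
aer [714.8 -59.1  20. ] 930.37994
```

View pics/r58.png

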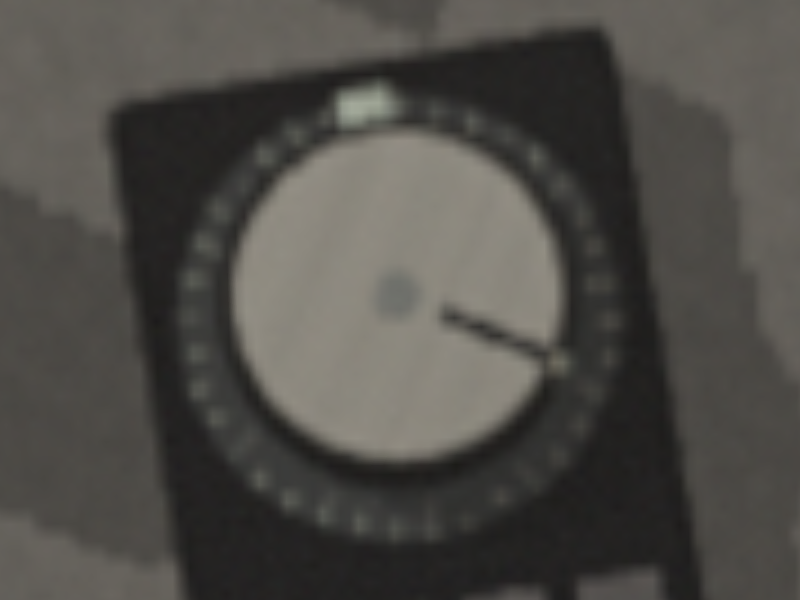

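View pics/r30.png

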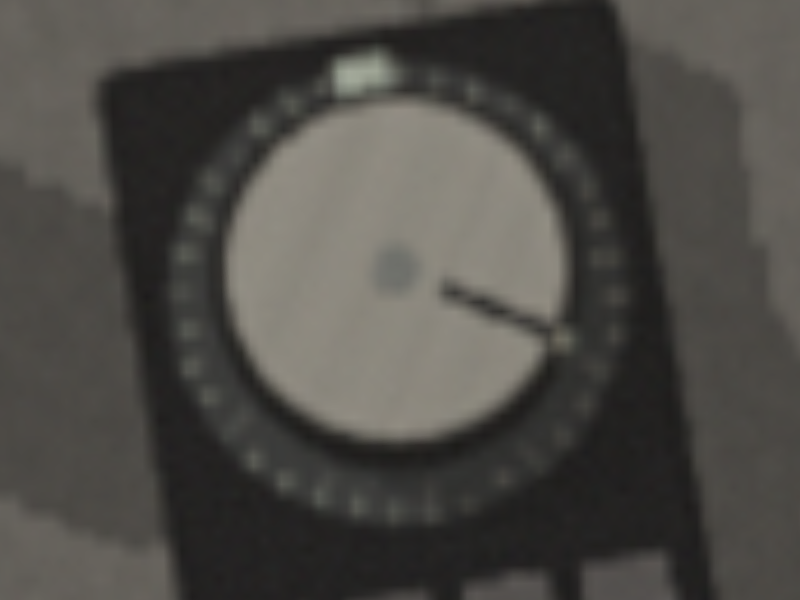

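play_rows([
  {"rot": [0, 0, 0], "translation": [-2.9, -3.9, 0], "grip": 1},
  {"rot": [0, 0, 0], "translation": [-2.9, -3.9, 0], "grip": 1},
  {"rot": [0, 0, 0], "translation": [-2.9, -3.9, 0], "grip": 1},
  {"rot": [0, 0, 0], "translation": [-2.9, -3.9, 0], "grip": 1},
  {"rot": [0, 0, 0], "translation": [-2.9, -3.9, 0], "grip": 1},
])

```text
time_s: 0.7
tcp_pos: [307.3, -472.7, 213.4]
tool_rot: [180.0, -0.0, -77.4]
ft_force: [1.1, -0.6, -0.1]
opening: 12.5
```

play_rows([
  {"rot": [0, 0, 0], "translation": [-2.9, -3.9, 0], "grip": 1},
  {"rot": [0, 0, 0], "translation": [-2.9, -3.9, 0], "grip": 1},
  {"rot": [0, 0, 0], "translation": [-2.9, -3.9, 0], "grip": 1},
  {"rot": [0, 0, 0], "translation": [-2.9, -3.9, 0], "grip": 1},
  {"rot": [0, 0, 0], "translation": [-2.9, -3.9, 0], "grip": 1},
])

```text
time_s: 1.2
tcp_pos: [465.8, -288.7, 213.5]
tool_rot: [-180.0, -0.0, -77.4]
ft_force: [0.8, -0.1, 0.7]
opening: 0.0
```

play_rows([
  {"rot": [0, 0, 0], "translation": [-3.9, -0.65, 0], "grip": 1},
  {"rot": [0, 0, 0], "translation": [-3.9, -0.65, 0], "grip": 1},
  {"rot": [0, 0, 0], "translation": [-3.9, -0.65, 0], "grip": 1},
  {"rot": [0, 0, 0], "translation": [-3.9, -0.65, 0], "grip": 1},
  {"rot": [0, 0, 0], "translation": [-3.9, -0.65, 0], "grip": 1},
])

```text
time_s: 1.7
tcp_pos: [453.5, -91.4, 213.5]
tool_rot: [-180.0, -0.0, -77.4]
ft_force: [0.7, -0.1, -0.3]
opening: -0.1
```

play_rows([
  {"rot": [0, 0, 0], "translation": [-3.9, -0.65, 0], "grip": 1},
  {"rot": [0, 0, 0], "translation": [-3.9, -0.65, 0], "grip": 1},
  {"rot": [0, 0, 0], "translation": [-3.9, -0.65, 0], "grip": 1},
  {"rot": [0, 0, 0], "translation": [-3.9, -0.4, 0], "grip": 1},
  {"rot": [0, 0, 0], "translation": [-3.0, 0, 0], "grip": 1},
])

```text
time_s: 2.2
tcp_pos: [435.8, 96.3, 213.6]
tool_rot: [-180.0, 0.0, -77.2]
ft_force: [0.3, -0.3, -0.7]
opening: 0.2
```

Run:
```python
from h import *
o=env.get_obs();print(o["tcp_pos"],o["time_s"],o["tool_rot"])
p,d,i=grab("wrist"); cv2.imwrite("pics/b_wrist.png",p[:,:,::-1])
np.savez("b.npz",p=p,d=d,E=i["extrinsics"])
print(pj(i,[528.3,113.3,58]))
```

```text
[435.75106536  96.2704509  213.61392107] 2.2 [-1.79956365e+02  2.53603536e-02 -7.72493685e+01]
[283.67661827  77.50112311]
```

View pics/b_wrist.png

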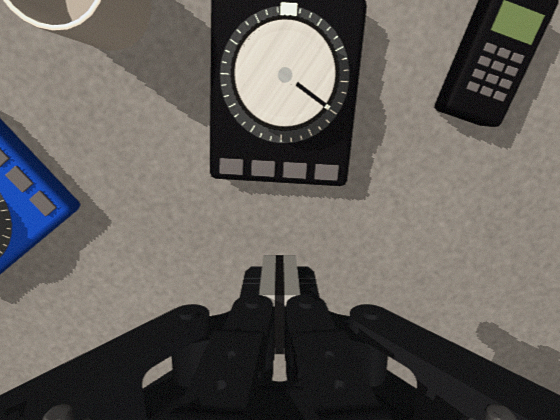

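Run:
```python
from h import *
z=np.load("b.npz"); p=z["p"]; i=imaging.camera_info("wrist"); i["extrinsics"]=z["E"]
r=rect(p,i,[528.3,113.3],58,100,4); cv2.imwrite("pics/b58.png",r[100:700,:,::-1])
g=cv2.cvtColor(rect(p,i,[528.3,113.3],58,60,6),cv2.COLOR_RGB2GRAY)
m=(g>110).astype(np.uint8); n,l,s,c=cv2.connectedComponentsWithStats(m)
k=l[360,330] or l[330,400]; 
ct=max(cv2.findContours((l==k).astype(np.uint8),0,1)[0],key=len); 
(cx,cy),R=cv2.minEnclosingCircle(ct); e=cv2.fitEllipse(cv2.convexHull(ct)); print(R/6,e)
print("centre",528.3-(e[0][1]/6-60),113.3-(e[0][0]/6-60))
for n,u,v,zz in [("ptr",289,8,33),("ptr_in",288.5,14,33),("idx",329,107,58),("tip",280,258,202)]: print(n,bp(i,u,v,zz))
```

```text
41.045494079589844 ((360.1957092285156, 344.6094970703125), (490.2838134765625, 492.0259094238281), 81.81166076660156)
centre 530.8650838216146 113.26738179524739
ptr [584.72541894 121.3822225   33.        ]
ptr_in [580.21299472 120.76128306  33.        ]
idx [514.0698766   71.39184397  58.        ]
tip [432.88870657  94.91375829 202.        ]
```

View pics/b58.png

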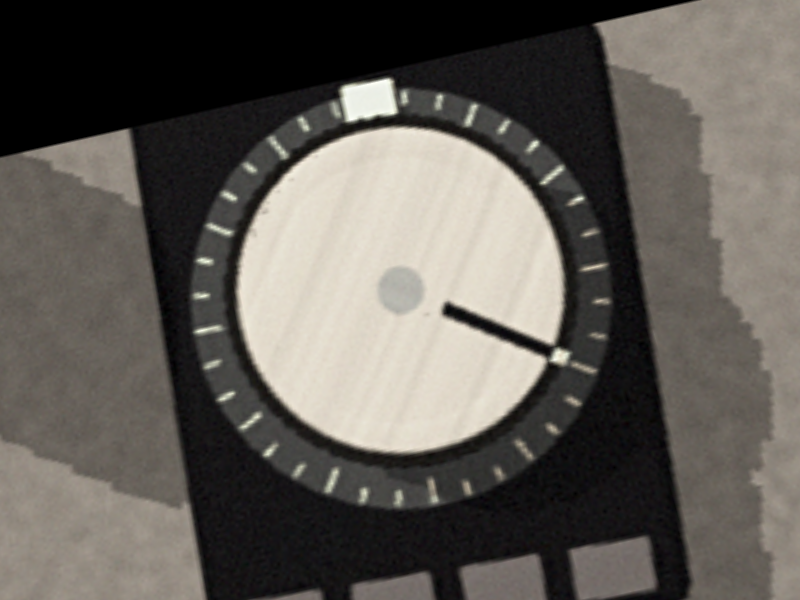

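play_rows([
  {"rot": [0, 0, 0], "translation": [0.1, -0.8, 4.1], "grip": 1},
  {"rot": [0, 0, 0], "translation": [0.1, -0.8, 4.1], "grip": 1},
  {"rot": [0, 0, 0], "translation": [0.1, -0.8, 4.1], "grip": 1},
  {"rot": [0, 0, 0], "translation": [0.1, -0.5, 4.1], "grip": 1},
  {"rot": [0, 0, 0], "translation": [0, 0, 0], "grip": 1},
])

```text
time_s: 2.75
tcp_pos: [461.8, 94.9, 45.1]
tool_rot: [179.5, 0.0, -77.3]
ft_force: [-1.0, -0.4, 0.2]
opening: -0.0
```

```bash
cat > st.py <<'E'
from h import *
import sys
C=np.array([530.3,113.2])
o=env.get_obs(); t=o["tcp_pos"]; a=np.radians(o["tool_rot"][2]); 
ny=-np.array([np.sin(a),-np.cos(a)]); xx=np.array([np.cos(a),np.sin(a)])
d=C-t[:2]
print("t",o["time_s"],"tcp",t.round(2),"rot",o["tool_rot"].round(2),"F",o["ft_force"].round(2),"dist along -y",(d@ny).round(2),"wheel at tool x",(d@xx).round(2), "op",round(o["opening"],2))
E
cat st.py > s1.py
cat >> s1.py <<'E'
p,d,i=grab("wrist"); cv2.imwrite("pics/c_wrist.png",p[:,:,::-1]); np.savez("c.npz",p=p,d=d,E=i["extrinsics"])
E
python3 s1.py
```

```text
t 2.75 tcp [461.8   94.92  45.07] rot [ 1.7945e+02  1.0000e-02 -7.7350e+01] F [-0.98 -0.41  0.21] dist along -y 70.84 wheel at tool x -2.83 op -0.03
```

View pics/c_wrist.png

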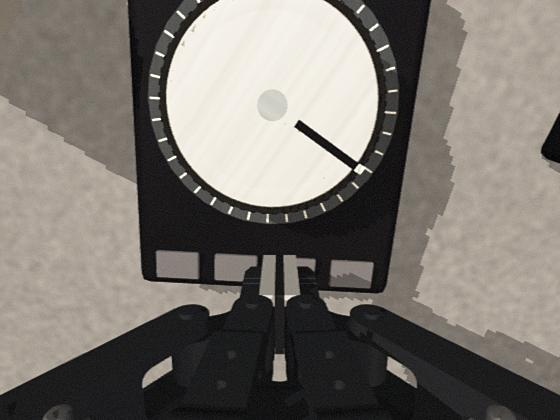

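play_rows([
  {"rot": [0, 0, 0], "translation": [0, 0, -0.4], "grip": 1},
  {"rot": [0, 0, 0], "translation": [0, 0, 0], "grip": 1},
])

```text
time_s: 3.0
tcp_pos: [467.0, 96.7, 56.1]
tool_rot: [-179.7, -0.0, -77.4]
ft_force: [0.2, -0.1, 0.5]
opening: -0.2
```

```bash
python3 st.py
python3 - <<'E'
from h import *
z=np.load("c.npz"); i=imaging.camera_info("wrist"); i["extrinsics"]=z["E"]
print("c",bp(i,272,105,58), bp(i,272,222,58), z["d"][260,268:296:4])
E
```

```text
t 3.0 tcp [467.    96.69  56.12] rot [-1.7974e+02 -1.0000e-02 -7.7360e+01] F [ 0.15 -0.06  0.47] dist along -y 65.38 wheel at tool x -2.26 op -0.2
c [530.75959376 112.87683799  58.        ] [484.5723844  102.80283781  58.        ] [143.20253 143.1269  142.90358 144.33249 144.19893 142.79765 144.16335]
```

play_rows([
  {"rot": [0, 0, 0], "translation": [0, 0, 0], "grip": 1},
  {"rot": [0, 0, 0], "translation": [0, 0, 0], "grip": 1},
])

```text
time_s: 3.2
tcp_pos: [466.1, 96.2, 54.8]
tool_rot: [-179.8, -0.0, -77.4]
ft_force: [-0.2, -0.4, 0.3]
opening: -0.1
```

play_rows([
  {"rot": [0, 0, 0], "translation": [0, 0, 0], "grip": 1},
])

```text
time_s: 3.3
tcp_pos: [465.6, 96.2, 54.2]
tool_rot: [-179.9, -0.0, -77.4]
ft_force: [-0.3, -0.1, -0.3]
opening: -0.1
```

play_rows([
  {"rot": [0, 0, 0], "translation": [-0.1, -0.3, 0.1], "grip": 1},
  {"rot": [0, 0, 0], "translation": [-0.1, -0.3, 0.1], "grip": 1},
  {"rot": [0, 0, 0], "translation": [0, 0, 0], "grip": 1},
  {"rot": [0, 0, 0], "translation": [0, 0, 0], "grip": 1},
])

```text
time_s: 3.7
tcp_pos: [470.6, 99.6, 51.2]
tool_rot: [180.0, 0.0, -77.3]
ft_force: [-0.9, 0.1, -0.4]
opening: -0.1
```

```bash
python3 s1.py
```

```text
t 3.7 tcp [470.63  99.59  51.21] rot [ 1.7998e+02  1.0000e-02 -7.7340e+01] F [-0.91  0.11 -0.42] dist along -y 61.2 wheel at tool x -0.2 op -0.06
```

View pics/c_wrist.png

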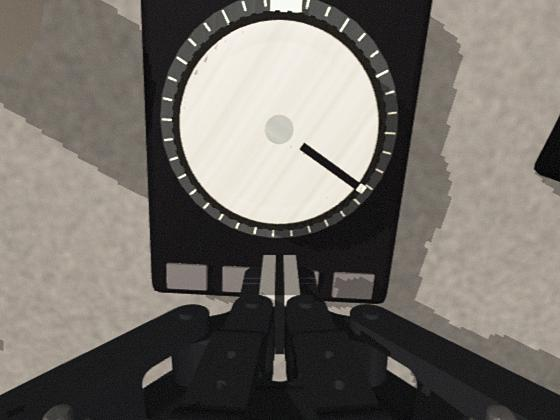

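play_rows([
  {"rot": [0, 0, 0], "translation": [0, -0.3, 0], "grip": 1},
  {"rot": [0, 0, 0], "translation": [0, 0, 0], "grip": 1},
  {"rot": [0, 0, 0], "translation": [0, 0, 0], "grip": 1},
])

```text
time_s: 4.05
tcp_pos: [473.7, 100.2, 51.4]
tool_rot: [-180.0, 0.0, -77.4]
ft_force: [-0.4, -0.7, -0.0]
opening: -0.2
```

play_rows([
  {"rot": [0, 0, 0], "translation": [0, -0.1, 0], "grip": 1},
  {"rot": [0, 0, 0], "translation": [0, 0, 0], "grip": 1},
])

```text
time_s: 4.25
tcp_pos: [474.7, 100.3, 51.4]
tool_rot: [-180.0, -0.0, -77.4]
ft_force: [-0.1, 0.1, -0.7]
opening: -0.2
```

play_rows([
  {"rot": [0, 0, 0], "translation": [0, -0.1, 0], "grip": 1},
  {"rot": [0, 0, 0], "translation": [0, 0, 0], "grip": 1},
])

```text
time_s: 4.45
tcp_pos: [475.7, 100.6, 51.4]
tool_rot: [-180.0, 0.0, -77.4]
ft_force: [-0.2, 1.0, -0.5]
opening: -0.2
```

```bash
python3 st.py
```

```text
t 4.45 tcp [475.68 100.62  51.43] rot [-179.99    0.    -77.35] F [-0.19  1.   -0.48] dist along -y 56.05 wheel at tool x -0.32 op -0.22
```

play_rows([
  {"rot": [0, 0, 0], "translation": [0, -0.1, 0], "grip": 1},
  {"rot": [0, 0, 0], "translation": [0, 0, 0], "grip": 1},
])

```text
time_s: 4.65
tcp_pos: [476.7, 100.8, 51.4]
tool_rot: [-180.0, 0.0, -77.4]
ft_force: [0.7, -0.3, 0.1]
opening: -0.2
```

play_rows([
  {"rot": [0, 0, 0], "translation": [0, -0.1, 0], "grip": 1},
  {"rot": [0, 0, 0], "translation": [0, 0, 0], "grip": 1},
])

```text
time_s: 4.85
tcp_pos: [477.6, 101.0, 51.4]
tool_rot: [-180.0, 0.0, -77.4]
ft_force: [0.0, 0.0, 0.4]
opening: 0.1
```

```bash
python3 s1.py
```

```text
t 4.85 tcp [477.63 101.04  51.41] rot [-179.99    0.    -77.35] F [0.01 0.03 0.42] dist along -y 54.05 wheel at tool x -0.33 op 0.14
```

View pics/c_wrist.png

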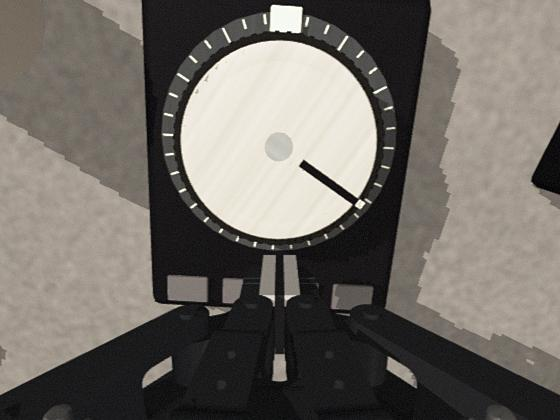

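play_rows([
  {"rot": [0, 0, 0], "translation": [0, -0.1, 0], "grip": 1},
  {"rot": [0, 0, 0], "translation": [0, 0, 0], "grip": 1},
])

```text
time_s: 5.1
tcp_pos: [478.6, 101.3, 51.4]
tool_rot: [-180.0, 0.0, -77.3]
ft_force: [-0.1, 0.5, 0.5]
opening: -0.2
```

play_rows([
  {"rot": [0, 0, 0], "translation": [0, -0.1, 0], "grip": 1},
  {"rot": [0, 0, 0], "translation": [0, 0, 0], "grip": 1},
])

```text
time_s: 5.3
tcp_pos: [479.6, 101.5, 51.4]
tool_rot: [-180.0, 0.0, -77.4]
ft_force: [-0.4, -0.3, 0.3]
opening: 0.3
```

```bash
python3 st.py
```

```text
t 5.3 tcp [479.63 101.49  51.43] rot [-179.99    0.    -77.35] F [-0.39 -0.29  0.33] dist along -y 52.0 wheel at tool x -0.33 op 0.32
```

play_rows([
  {"rot": [0, 0, 0], "translation": [0, -0.1, 0], "grip": 1},
  {"rot": [0, 0, 0], "translation": [0, 0, 0], "grip": 1},
])

```text
time_s: 5.5
tcp_pos: [480.6, 101.7, 51.4]
tool_rot: [-180.0, 0.0, -77.4]
ft_force: [0.4, 0.5, -0.6]
opening: 0.0
```

```bash
python3 s1.py; python3 -c "
import cv2
p=cv2.imread('pics/c_wrist.png')[150:310,180:380]; cv2.imwrite('pics/c2.png',cv2.resize(p,None,fx=3.5,fy=3.5))"
```

```text
t 5.5 tcp [480.57 101.71  51.44] rot [-179.99    0.    -77.35] F [ 0.36  0.51 -0.65] dist along -y 51.04 wheel at tool x -0.32 op 0.01
```

View pics/c2.png

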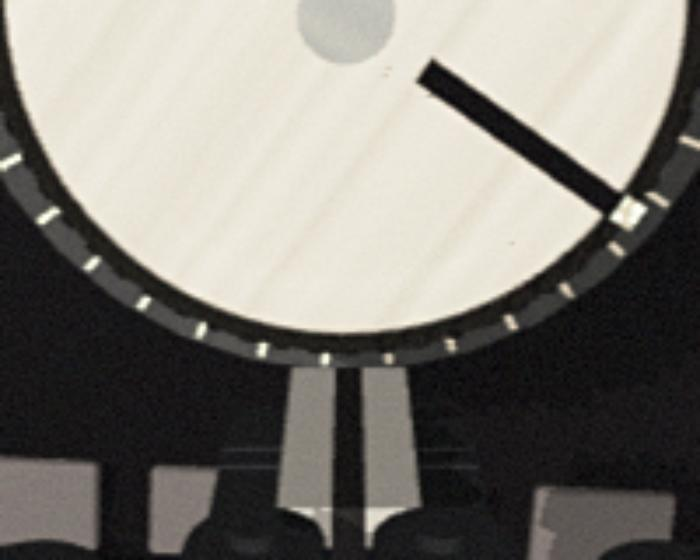

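play_rows([
  {"rot": [0, 0, 0], "translation": [0, -0.1, 0], "grip": 1},
  {"rot": [0, 0, 0], "translation": [0, 0, 0], "grip": 1},
])

```text
time_s: 5.75
tcp_pos: [481.6, 101.9, 51.5]
tool_rot: [-180.0, 0.0, -77.4]
ft_force: [-0.3, -0.2, -0.1]
opening: -0.2
```

play_rows([
  {"rot": [0, 0, 0], "translation": [0, -0.1, 0], "grip": 1},
  {"rot": [0, 0, 0], "translation": [0, 0, 0], "grip": 1},
])

```text
time_s: 5.95
tcp_pos: [482.6, 102.1, 51.4]
tool_rot: [-180.0, 0.0, -77.4]
ft_force: [-0.1, 0.4, -0.0]
opening: -0.0
```

```bash
python3 s1.py; python3 -c "
import cv2
p=cv2.imread('pics/c_wrist.png')[150:310,180:380]; cv2.imwrite('pics/c2.png',cv2.resize(p,None,fx=3.5,fy=3.5))"
```

```text
t 5.95 tcp [482.55 102.11  51.42] rot [-179.99    0.    -77.36] F [-0.11  0.37 -0.01] dist along -y 49.02 wheel at tool x -0.37 op -0.04
```

View pics/c2.png

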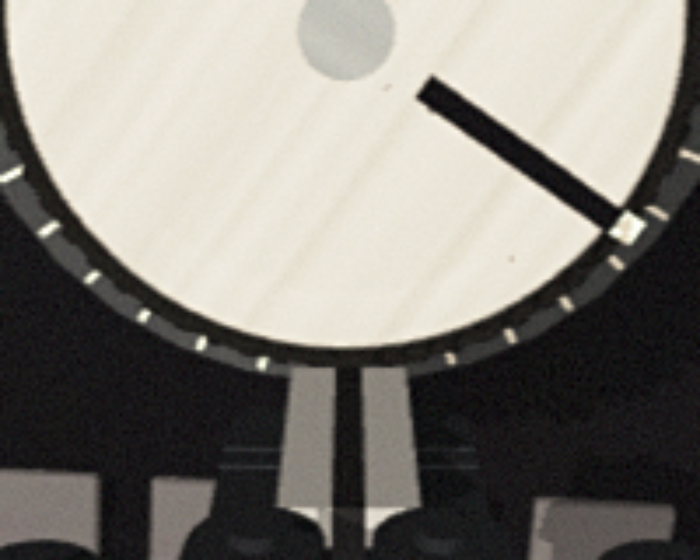

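Run:
```python
from h import *
z=np.load("c.npz"); i=imaging.camera_info("wrist"); i["extrinsics"]=z["E"]
print(z["E"][:3,3])
a=bp(i,280,254.9,40.4); b=bp(i,280,253.7,58); c=bp(i,278.5,150+30/3.5,58); w=bp(i,280,150+347/3.5,58)
u=np.array([.9757,.219])
C=c[:2]
for n,q in zip("tip rim white".split(),(a,b,w)): print(n,q.round(1),((C-q[:2])@u).round(2))
print(c, (C-np.array([482.55,102.11]))@u)
d=z["d"]; print(d[255:300:5,270].round(1), d[160,280], d[240:256:2,280])
```

```text
[550.79790891 116.98205689 210.99816403]
tip [481.6 101.2  40.4] 50.71
rim [489.3 103.   58. ] 42.8
white [491.4 103.4  58. ] 40.6
[530.90137107 112.94463209  58.        ] 49.549217176795445
[148.6 143.1 138.8 134.8 132.2 126.1 123.6 119.  117.1] 154.17172 [164.97029 163.58052 164.28351 164.47404 164.49004 167.92627 167.63335
 168.81772]
```

Run:
```python
from h import *
z=np.load("c.npz"); i=imaging.camera_info("wrist"); T=z["E"]; d=z["d"]
def P(u,v):
    k=d[v,u]; return (T@np.array([(u-i["cx"])/f(i)*k,(v-i["cy"])/f(i)*k,k,1]))[:3].round(1)
for u in (262,268,274,280,286,292):
    print(u,[ (v,P(u,v).tolist()) for v in (240,250,253,256,258,262,270,280,290,296)])
for u,v in [(279,158),(360,200),(200,200),(279,240),(278,100)]: print(u,v,P(u,v))
```

```text
262 [(240, [493.4, 112.2, 56.5]), (250, [487.9, 111.1, 54.6]), (253, [485.9, 110.8, 53.3]), (256, [474.4, 109.5, 29.5]), (258, [473.0, 109.2, 28.8]), (262, [471.2, 108.8, 30.0]), (270, [493.5, 110.7, 87.8]), (280, [493.6, 110.4, 96.0]), (290, [493.4, 110.0, 102.5]), (296, [494.0, 109.9, 107.6])]
268 [(240, [493.5, 109.5, 55.1]), (250, [488.3, 108.4, 54.2]), (253, [487.1, 108.1, 54.7]), (256, [493.9, 109.0, 74.5]), (258, [493.8, 108.9, 76.4]), (262, [493.8, 108.8, 80.1]), (270, [493.8, 108.5, 87.2]), (280, [493.7, 108.3, 95.3]), (290, [493.8, 108.1, 102.4]), (296, [493.9, 108.0, 106.7])]
274 [(240, [494.7, 106.9, 57.0]), (250, [489.2, 105.8, 55.0]), (253, [487.4, 105.4, 53.9]), (256, [494.5, 106.6, 74.6]), (258, [494.1, 106.5, 75.8]), (262, [494.4, 106.5, 80.3]), (270, [494.2, 106.4, 87.1]), (280, [494.6, 106.3, 96.0]), (290, [494.2, 106.1, 102.4]), (296, [493.4, 105.9, 104.9])]
280 [(240, [494.9, 104.2, 55.8]), (250, [489.5, 103.0, 54.2]), (253, [488.6, 102.8, 55.4]), (256, [495.0, 104.3, 74.6]), (258, [494.7, 104.2, 76.0]), (262, [494.9, 104.3, 80.4]), (270, [494.9, 104.3, 87.7]), (280, [494.4, 104.2, 94.7]), (290, [494.2, 104.1, 101.6]), (296, [494.6, 104.2, 106.4])]
286 [(240, [495.8, 101.7, 56.7]), (250, [490.6, 100.5, 55.5]), (253, [488.4, 99.9, 53.4]), (256, [495.5, 101.9, 74.5]), (258, [495.2, 101.9, 75.9]), (262, [495.2, 101.9, 79.8]), (270, [495.0, 102.0, 86.9]), (280, [494.9, 102.1, 94.7]), (290, [494.8, 102.2, 101.9]), (296, [494.6, 102.2, 105.6])]
292 [(240, [496.8, 99.2, 57.9]), (250, [491.4, 97.8, 55.9]), (253, [489.4, 97.3, 54.5]), (256, [495.7, 99.4, 73.8]), (258, [495.5, 99.5, 75.4]), (262, [495.7, 99.7, 79.9]), (270, [496.2, 100.1, 88.4]), (280, [495.7, 100.2, 95.5]), (290, [495.8, 100.5, 103.1]), (296, [495.0, 100.4, 105.5])]
279 158 [531.1 112.8  57.4]
360 200 [520.9  74.3  56.7]
200 200 [505.6 142.4  56.7]
279 240 [495.  104.7  56.5]
278 100 [553.8 118.3  56.1]
```

Run:
```python
from h import *
p,d,i=grab("scene"); 
a=pj(i,[482.5,102.1,40.4]); b=pj(i,[482.5,102.1,73]); print(a,b)
q=p[150:300,200:360].copy(); q=cv2.resize(q,None,fx=4,fy=4,interpolation=cv2.INTER_CUBIC)
cv2.imwrite("pics/d_scene.png",q[:,:,::-1])
np.savez("d.npz",p=p,d=d)
```

```text
[287.96630986 214.52448623] [288.49338711 206.21077055]
```

View pics/d_scene.png

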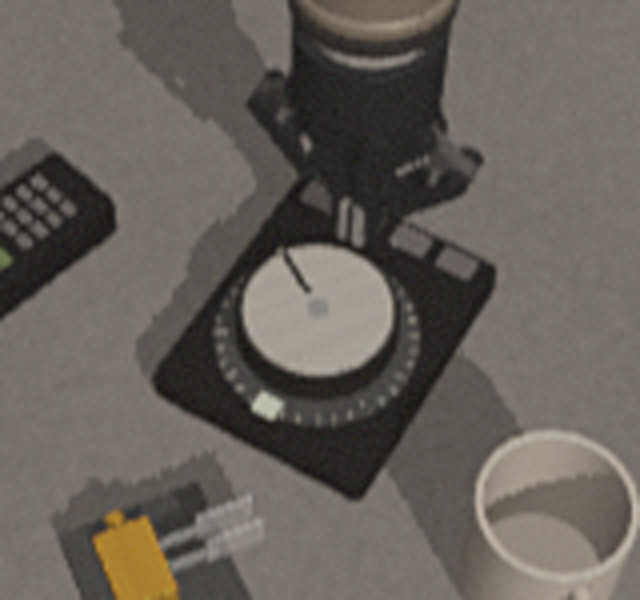

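Run:
```python
from h import *
z=np.load("b.npz"); i=imaging.camera_info("wrist"); T=z["E"]; d=z["d"]
def P(u,v):
    k=d[v,u]; return (T@np.array([(u-i["cx"])/f(i)*k,(v-i["cy"])/f(i)*k,k,1]))[:3].round(1)
for u in (262,268,280,292):
    print(u,[ (v,P(u,v).tolist()) for v in (252,254,256,258,262,270,280,290,296)])
z=np.load("d.npz"); d=z["d"]; i=imaging.camera_info("scene"); T=i["extrinsics"]
for u in (286,290): print([(v,P(u,v).tolist()) for v in range(195,216,2)])
```

```text
262 [(252, [351.4, 96.6, -0.7]), (254, [349.3, 96.1, -0.2]), (256, [347.1, 95.6, 0.0]), (258, [344.0, 95.0, -1.8]), (262, [339.8, 94.1, -0.5]), (270, [446.5, 104.8, 249.6]), (280, [446.8, 104.5, 258.1]), (290, [446.4, 104.1, 264.4]), (296, [447.4, 104.1, 270.2])]
268 [(252, [352.3, 90.0, -2.0]), (254, [350.2, 89.6, -1.5]), (256, [446.9, 103.1, 236.3]), (258, [446.6, 103.0, 237.6]), (262, [446.5, 102.8, 241.2]), (270, [446.9, 102.7, 249.3]), (280, [447.4, 102.5, 258.4]), (290, [446.9, 102.2, 264.7]), (296, [447.1, 102.1, 268.9])]
280 [(252, [356.1, 77.3, 0.2]), (254, [353.3, 76.7, -1.1]), (256, [447.8, 98.3, 235.8]), (258, [448.1, 98.4, 238.6]), (262, [448.0, 98.4, 242.5]), (270, [447.7, 98.3, 249.0]), (280, [448.0, 98.4, 257.7]), (290, [448.1, 98.4, 265.3]), (296, [447.7, 98.3, 268.5])]
292 [(252, [358.8, 64.4, -0.5]), (254, [356.5, 63.9, -0.3]), (256, [449.1, 93.7, 236.5]), (258, [449.0, 93.7, 238.2]), (262, [448.8, 93.8, 241.7]), (270, [449.1, 94.1, 249.9]), (280, [448.9, 94.3, 257.8]), (290, [448.3, 94.4, 264.0]), (296, [447.8, 94.4, 267.0])]
[(195, [494.7, 102.7, 127.1]), (197, [493.7, 102.2, 118.7]), (199, [490.0, 99.8, 105.5]), (201, [494.2, 103.2, 105.8]), (203, [493.8, 103.2, 98.1]), (205, [492.6, 102.6, 88.9]), (207, [493.6, 103.6, 83.4]), (209, [493.0, 103.4, 75.0]), (211, [487.1, 99.4, 56.9]), (213, [492.1, 103.4, 58.4]), (215, [498.1, 108.1, 61.8])]
[(195, [497.6, 115.0, 140.6]), (197, [493.4, 112.3, 127.2]), (199, [494.2, 113.3, 121.9]), (201, [494.3, 113.6, 115.1]), (203, [489.5, 110.6, 100.2]), (205, [489.3, 110.8, 92.7]), (207, [489.7, 111.5, 86.3]), (209, [490.7, 112.5, 80.9]), (211, [466.1, 95.4, 30.1]), (213, [487.5, 111.0, 60.4]), (215, [491.2, 114.0, 59.6])]
```

play_rows([
  {"rot": [0, 0, 0], "translation": [0, 0.7, 0], "grip": 1},
  {"rot": [0, 0, 0], "translation": [0, 0.7, 0], "grip": 1},
  {"rot": [0, 0, 0], "translation": [0, 0, 1.4], "grip": 1},
  {"rot": [0, 0, 0], "translation": [0, 0, 1.4], "grip": 1},
  {"rot": [0, 0, 0], "translation": [0, 0, 0.4], "grip": 1},
])

```text
time_s: 6.55
tcp_pos: [467.4, 98.6, 17.3]
tool_rot: [179.8, -0.0, -77.3]
ft_force: [0.1, -0.0, 0.6]
opening: 0.4
```

play_rows([
  {"rot": [0, 0, 0], "translation": [0, 0, 0], "grip": 1},
  {"rot": [0, 0, 0], "translation": [0, 0, 0], "grip": 1},
  {"rot": [0, 0, 0], "translation": [0, 0, 0], "grip": 1},
])

```text
time_s: 6.85
tcp_pos: [469.1, 99.2, 19.6]
tool_rot: [-180.0, 0.0, -77.3]
ft_force: [0.6, -0.1, 0.1]
opening: 0.3
```

```bash
sed -i 's/530.3,113.2/530.9,113.0/' st.py s1.py; python3 s1.py;  python3 - <<'E'
from h import *
z=np.load("c.npz"); i=imaging.camera_info("wrist"); T=z["E"]; d=z["d"]
def P(u,v):
    k=d[v,u]; return (T@np.array([(u-i["cx"])/f(i)*k,(v-i["cy"])/f(i)*k,k,1]))[:3].round(1)
for u in (268,280,292):
    print(u,[ (v,P(u,v).tolist()) for v in (240,252,256,258,262)])
E
```

```text
t 6.85 tcp [469.07  99.21  19.6 ] rot [-1.7997e+02  1.0000e-02 -7.7350e+01] F [ 0.59 -0.12  0.12] dist along -y 63.35 wheel at tool x 0.09 op 0.32
268 [(240, [492.4, 108.2, 57.1]), (252, [486.6, 107.0, 53.9]), (256, [480.4, 106.0, 42.6]), (258, [479.7, 105.9, 43.1]), (262, [479.9, 105.8, 47.4])]
280 [(240, [493.8, 104.1, 58.5]), (252, [487.6, 102.7, 53.8]), (256, [481.5, 101.3, 42.6]), (258, [481.3, 101.3, 44.3]), (262, [481.5, 101.3, 48.8])]
292 [(240, [494.2, 99.8, 56.9]), (252, [488.5, 98.4, 53.8]), (256, [482.2, 96.5, 41.8]), (258, [482.5, 96.7, 44.7]), (262, [482.6, 96.8, 49.0])]
```

View pics/c_wrist.png

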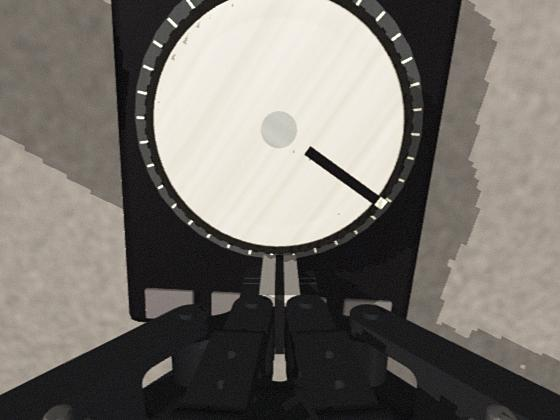

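play_rows([
  {"rot": [0, 0, 0], "translation": [0, -0.2, 0], "grip": 1},
  {"rot": [0, 0, 0], "translation": [0, -0.2, 0], "grip": 1},
  {"rot": [0, 0, 0], "translation": [0, 0, 0], "grip": 1},
  {"rot": [0, 0, 0], "translation": [0, 0, 0], "grip": 1},
])

```text
time_s: 7.3
tcp_pos: [472.8, 99.9, 19.5]
tool_rot: [-180.0, 0.0, -77.4]
ft_force: [-0.5, 0.4, 0.0]
opening: -0.1
```

play_rows([
  {"rot": [0, 0, 0], "translation": [0, -0.1, 0], "grip": 1},
  {"rot": [0, 0, 0], "translation": [0, 0, 0], "grip": 1},
])

```text
time_s: 7.5
tcp_pos: [473.7, 100.1, 19.4]
tool_rot: [-180.0, -0.0, -77.4]
ft_force: [0.8, 0.3, 0.0]
opening: 0.1
```

play_rows([
  {"rot": [0, 0, 0], "translation": [0, -0.1, 0], "grip": 1},
  {"rot": [0, 0, 0], "translation": [0, 0, 0], "grip": 1},
])

```text
time_s: 7.7
tcp_pos: [474.7, 100.4, 19.4]
tool_rot: [-180.0, 0.0, -77.4]
ft_force: [0.1, 0.1, 0.5]
opening: 0.1
```

```bash
python3 st.py
```

```text
t 7.7 tcp [474.74 100.38  19.42] rot [-179.99    0.    -77.35] F [0.12 0.1  0.49] dist along -y 57.56 wheel at tool x -0.01 op 0.13
```

play_rows([
  {"rot": [0, 0, 0], "translation": [0, -0.1, 0], "grip": 1},
  {"rot": [0, 0, 0], "translation": [0, 0, 0], "grip": 1},
])

```text
time_s: 7.9
tcp_pos: [474.8, 100.3, 19.2]
tool_rot: [179.9, -0.0, -77.4]
ft_force: [-3.4, -0.3, 1.6]
opening: 0.2
```

play_rows([
  {"rot": [0, 0, 0], "translation": [0, -0.1, 0], "grip": 1},
  {"rot": [0, 0, 0], "translation": [0, 0, 0], "grip": 1},
])

```text
time_s: 8.1
tcp_pos: [474.9, 100.2, 19.1]
tool_rot: [179.8, -0.0, -77.4]
ft_force: [-5.4, -2.0, 3.8]
opening: 0.2
```

```bash
python3 st.py
```

```text
t 8.1 tcp [474.88 100.17  19.06] rot [ 1.7982e+02 -4.0000e-02 -7.7350e+01] F [-5.38 -2.    3.78] dist along -y 57.47 wheel at tool x -0.25 op 0.17
```

play_rows([
  {"rot": [0, 0, 0], "translation": [0, 0.6, 0], "grip": 1},
  {"rot": [0, 0, 0], "translation": [1.5, 0, 0], "grip": 1},
  {"rot": [0, 0, 0], "translation": [2.5, 0, 0], "grip": 1},
  {"rot": [0, 0, 0], "translation": [2.0, 0, 0], "grip": 1},
  {"rot": [0, 0, 0], "translation": [1.0, 0, 0], "grip": 1},
])

```text
time_s: 8.6
tcp_pos: [486.7, 29.3, 19.5]
tool_rot: [-179.9, -0.0, -77.5]
ft_force: [0.8, 0.5, 0.2]
opening: 0.2
```

play_rows([
  {"rot": [0, 0, 0], "translation": [0, -0.3, 0], "grip": 1},
  {"rot": [0, 0, 0], "translation": [0, -0.3, 0], "grip": 1},
  {"rot": [0, 0, 0], "translation": [0, 0, 0], "grip": 1},
  {"rot": [0, 0, 0], "translation": [0, 0, 0], "grip": 1},
  {"rot": [0, 0, 0], "translation": [0, 0, 0], "grip": 1},
])

```text
time_s: 9.1
tcp_pos: [491.7, 33.3, 19.4]
tool_rot: [180.0, 0.0, -77.3]
ft_force: [0.1, 0.4, -0.5]
opening: 0.1
```

```bash
python3 s1.py
```

```text
t 9.1 tcp [491.68  33.25  19.36] rot [ 1.800e+02  1.000e-02 -7.728e+01] F [ 0.13  0.37 -0.52] dist along -y 55.82 wheel at tool x -69.15 op 0.12
```

View pics/c_wrist.png

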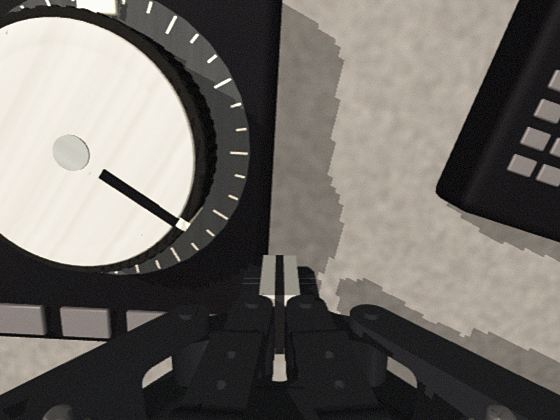

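play_rows([
  {"rot": [0, 0, 0], "translation": [-1.2, 0, 0], "grip": 1},
  {"rot": [0, 0, 0], "translation": [-2.2, 0, 0], "grip": 1},
  {"rot": [0, 0, 0], "translation": [-2.6, 0, 0], "grip": 1},
  {"rot": [0, 0, 0], "translation": [-2.6, 0, 0], "grip": 1},
  {"rot": [0, 0, 0], "translation": [-2.6, 0, 0], "grip": 1},
])

```text
time_s: 9.65
tcp_pos: [466.4, 143.6, 19.4]
tool_rot: [180.0, 0.0, -77.3]
ft_force: [0.2, 0.8, 0.5]
opening: -0.0
```

play_rows([
  {"rot": [0, 0, 0], "translation": [-2.4, 0, 0], "grip": 1},
  {"rot": [0, 0, 0], "translation": [-1.5, 0.3, 0], "grip": 1},
  {"rot": [0, 0, 0], "translation": [-0.5, 0.3, 0], "grip": 1},
  {"rot": [0, 0, 0], "translation": [0, 0, 0], "grip": 1},
])

```text
time_s: 10.05
tcp_pos: [450.8, 184.2, 19.4]
tool_rot: [180.0, 0.0, -77.2]
ft_force: [0.0, 0.5, -0.8]
opening: -0.1
```

```bash
python3 st.py
cat > w.py <<'E'
from h import *
import sys
# usage: w.py name : index angle from wrist and saved picture
o=env.get_obs(); t=o["time_s"]; p,d,i=grab("wrist"); np.savez(f"w{t:.2f}.npz",p=p,d=d,E=i["extrinsics"])
cv2.imwrite(f"pics/w{t:.2f}.png",p[:,:,::-1]); print(t, pj(i,[530.9,113,58]))
E
python3 w.py; python3 w.py; ls pics
```

```text
t 10.05 tcp [450.84 184.25  19.37] rot [179.97   0.   -77.23] F [ 0.05  0.52 -0.83] dist along -y 62.33 wheel at tool x 87.19 op -0.12
10.05 [546.75006758 132.27128837]
10.1 [542.84035506 132.85443314]
a_scene.png
a_top.png
a_wrist.png
b58.png
b_wrist.png
c2.png
c_wrist.png
d_scene.png
r30.png
r58.png
w10.05.png
w10.10.png
```

```bash
cat > ang.py <<'E'
from h import *
import sys
C=np.array([530.9,113.0]); YAW=8.7
def angle(cam,c=None):
    t=env.get_obs()["time_s"]; p,d,i=grab(cam)
    s=6; half=60; r=cv2.cvtColor(rect(p,i,C,58,half,s),cv2.COLOR_RGB2GRAY)
    # refine centre from bright disc
    m=(cv2.GaussianBlur(r,(0,0),3)>np.percentile(r,35)+0).astype(np.uint8)
    h=360.0; c0=np.array([h,h])
    if c is not None: c0=c0+np.array(c)*s
    pol=cv2.warpPolar(cv2.GaussianBlur(r,(0,0),2),(40*s,1440),tuple(c0),40*s,cv2.INTER_LINEAR)
    prof=pol[:,16*s:36*s].mean(1)
    pr=np.r_[prof,prof,prof]; pr=cv2.GaussianBlur(pr.reshape(-1,1),(1,0+41),8).ravel()[1440:2880] 
    k=int(pr.argmin()); ia=k/4.0   # image angle, clockwise from +col (=-y)
    # image: col=-y,row=-x. direction = (-sin) x , (-cos) y
    b=np.degrees(np.arctan2(-np.cos(np.radians(ia)),-np.sin(np.radians(ia))))
    w=(-(b-YAW))%360
    return t,w,float(np.median(pr)-pr.min()),r,p
if __name__=="__main__":
    for cam in sys.argv[1:]:
        t,w,q,r,p=angle(cam)
        cv2.imwrite(f"pics/ang_{cam}_{t:.2f}.png",r); print(cam,"t",round(t,3),"wheel deg mod360",round(w,1),"contrast",round(q,1))
E
python3 ang.py top top scene
```

```text
top t 10.15 wheel deg mod360 112.5 contrast 19.0
top t 10.2 wheel deg mod360 111.7 contrast 18.5
scene t 10.25 wheel deg mod360 34.9 contrast 71.4
```

```bash
ls pics | grep ang; python3 -c "
import cv2,glob,numpy as np
f=sorted(glob.glob('pics/ang_*'));print(f)
cv2.imwrite('pics/m1.png',np.hstack([cv2.resize(cv2.imread(x),(260,260)) for x in f]))"
```

```text
ang_scene_10.25.png
ang_top_10.15.png
ang_top_10.20.png
['pics/ang_scene_10.25.png', 'pics/ang_top_10.15.png', 'pics/ang_top_10.20.png']
```

View pics/m1.png

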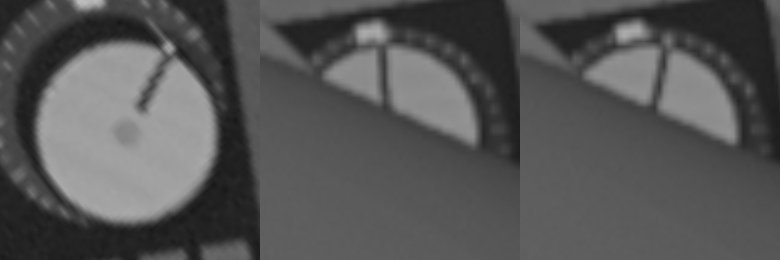

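```bash
python3 ang.py scene scene scene scene
```

```text
scene t 10.3 wheel deg mod360 51.9 contrast 71.4
scene t 10.35 wheel deg mod360 68.7 contrast 68.5
scene t 10.4 wheel deg mod360 84.9 contrast 71.7
scene t 10.45 wheel deg mod360 101.0 contrast 72.2
```

play_rows([
  {"rot": [0, 0, 0], "translation": [0, 0.1, 0], "grip": 1},
  {"rot": [0, 0, 0], "translation": [0, 0.1, 0], "grip": 1},
  {"rot": [0, 0, 0], "translation": [0, 0.1, 0], "grip": 1},
  {"rot": [0, 0, 0], "translation": [0, 0.1, 0], "grip": 1},
  {"rot": [0, 0, 0], "translation": [0, 0, 0], "grip": 1},
])

```text
time_s: 11.0
tcp_pos: [447.7, 182.4, 19.4]
tool_rot: [180.0, -0.0, -77.3]
ft_force: [0.1, 0.0, -0.4]
opening: -0.1
```

play_rows([
  {"rot": [0, 0, 0], "translation": [0, 0, 0], "grip": 1},
  {"rot": [0, 0, 0], "translation": [0, 0, 0], "grip": 1},
  {"rot": [0, 0, 0], "translation": [0, 0, 0], "grip": 1},
  {"rot": [0, 0, 0], "translation": [0, 0, 0], "grip": 1},
  {"rot": [0, 0, 0], "translation": [0, 0, 0], "grip": 1},
])

```text
time_s: 11.5
tcp_pos: [448.0, 182.5, 19.4]
tool_rot: [-180.0, 0.0, -77.4]
ft_force: [0.1, 0.2, 0.7]
opening: 0.1
```

play_rows([
  {"rot": [0, 0, 0], "translation": [0, 0, 0], "grip": 1},
  {"rot": [0, 0, 0], "translation": [0, 0, 0], "grip": 1},
  {"rot": [0, 0, 0], "translation": [0, 0, 0], "grip": 1},
  {"rot": [0, 0, 0], "translation": [0, 0, 0], "grip": 1},
  {"rot": [0, 0, 0], "translation": [0, 0, 0], "grip": 1},
])

```text
time_s: 12.0
tcp_pos: [447.9, 182.5, 19.4]
tool_rot: [-180.0, -0.0, -77.4]
ft_force: [0.4, -0.5, 0.6]
opening: 0.0
```

play_rows([
  {"rot": [0, 0, 0], "translation": [0, 0, 0], "grip": 1},
  {"rot": [0, 0, 0], "translation": [0, 0, 0], "grip": 1},
  {"rot": [0, 0, 0], "translation": [0, 0, 0], "grip": 1},
  {"rot": [0, 0, 0], "translation": [0, 0, 0], "grip": 1},
  {"rot": [0, 0, 0], "translation": [0, 0, 0], "grip": 1},
])

```text
time_s: 12.5
tcp_pos: [447.9, 182.5, 19.4]
tool_rot: [-180.0, -0.0, -77.4]
ft_force: [0.1, 0.0, -0.0]
opening: 0.0
```

play_rows([
  {"rot": [0, 0, 0], "translation": [0, 0, 0], "grip": 1},
  {"rot": [0, 0, 0], "translation": [0, 0, 0], "grip": 1},
  {"rot": [0, 0, 0], "translation": [0, 0, 0], "grip": 1},
  {"rot": [0, 0, 0], "translation": [0, 0, 0], "grip": 1},
  {"rot": [0, 0, 0], "translation": [0, 0, 0], "grip": 1},
])

```text
time_s: 13.0
tcp_pos: [447.9, 182.5, 19.4]
tool_rot: [-180.0, 0.0, -77.3]
ft_force: [-0.2, -0.4, -1.0]
opening: -0.2
```

play_rows([
  {"rot": [0, 0, 0], "translation": [0, 0, 0], "grip": 1},
  {"rot": [0, 0, 0], "translation": [0, 0, 0], "grip": 1},
  {"rot": [0, 0, 0], "translation": [0, 0, 0], "grip": 1},
  {"rot": [0, 0, 0], "translation": [0, 0, 0], "grip": 1},
  {"rot": [0, 0, 0], "translation": [0, 0, 0], "grip": 1},
])

```text
time_s: 13.5
tcp_pos: [447.9, 182.5, 19.4]
tool_rot: [-180.0, 0.0, -77.4]
ft_force: [-0.9, 0.7, 0.1]
opening: 0.2
```

```bash
python3 st.py; python3 ang.py scene scene scene
```

```text
t 13.5 tcp [447.94 182.5   19.39] rot [-180.      0.    -77.35] F [-0.89  0.74  0.09] dist along -y 65.73 wheel at tool x 85.98 op 0.2
scene t 13.5 wheel deg mod360 157.7 contrast 77.1
scene t 13.55 wheel deg mod360 167.7 contrast 81.0
scene t 13.6 wheel deg mod360 177.7 contrast 78.7
```

play_rows([
  {"rot": [0, 0, 0], "translation": [0.5, 0, 0], "grip": 1},
  {"rot": [0, 0, 0], "translation": [0.9, 0, 0], "grip": 1},
  {"rot": [0, 0, 0], "translation": [0.9, 0, 0], "grip": 1},
  {"rot": [0, 0, 0], "translation": [0.9, 0, 0], "grip": 1},
  {"rot": [0, 0, 0], "translation": [0.9, 0, 0], "grip": 1},
])

```text
time_s: 14.15
tcp_pos: [457.1, 141.3, 19.4]
tool_rot: [180.0, -0.0, -77.4]
ft_force: [0.6, 0.5, -0.1]
opening: -0.3
```

play_rows([
  {"rot": [0, 0, 0], "translation": [0.9, 0, 0], "grip": 1},
  {"rot": [0, 0, 0], "translation": [0.9, 0, 0], "grip": 1},
  {"rot": [0, 0, 0], "translation": [0.9, 0, 0], "grip": 1},
  {"rot": [0, 0, 0], "translation": [0.9, 0, 0], "grip": 1},
  {"rot": [0, 0, 0], "translation": [0.9, 0, 0], "grip": 1},
])

```text
time_s: 14.65
tcp_pos: [466.9, 97.8, 19.4]
tool_rot: [180.0, -0.0, -77.4]
ft_force: [0.7, -0.4, 0.9]
opening: 0.0
```

play_rows([
  {"rot": [0, 0, 0], "translation": [0, -0.1, 0], "grip": 1},
  {"rot": [0, 0, 0], "translation": [0, -0.1, 0], "grip": 1},
  {"rot": [0, 0, 0], "translation": [0, -0.1, 0], "grip": 1},
  {"rot": [0, 0, 0], "translation": [0, -0.1, 0], "grip": 1},
  {"rot": [0, 0, 0], "translation": [0, 0, 0], "grip": 1},
])

```text
time_s: 15.15
tcp_pos: [470.8, 100.0, 19.4]
tool_rot: [-180.0, 0.0, -77.3]
ft_force: [0.6, -0.0, -0.2]
opening: -0.1
```

play_rows([
  {"rot": [0, 0, 0], "translation": [0, 0, 0], "grip": 1},
  {"rot": [0, 0, 0], "translation": [0, 0, 0], "grip": 1},
  {"rot": [0, 0, 0], "translation": [0, 0, 0], "grip": 1},
])

```text
time_s: 15.45
tcp_pos: [470.6, 99.5, 19.4]
tool_rot: [-180.0, -0.0, -77.3]
ft_force: [-0.1, -0.5, -0.4]
opening: 0.2
```

```bash
python3 st.py; python3 ang.py wrist scene wrist scene; python3 w.py
```

```text
t 15.45 tcp [470.62  99.52  19.41] rot [-180.     -0.    -77.34] F [-0.14 -0.51 -0.42] dist along -y 61.77 wheel at tool x 0.06 op 0.21
wrist t 15.45 wheel deg mod360 147.2 contrast 191.7
scene t 15.5 wheel deg mod360 159.0 contrast 79.3
wrist t 15.55 wheel deg mod360 163.0 contrast 191.1
scene t 15.6 wheel deg mod360 174.0 contrast 81.1
15.65 [277.96272023 134.13769925]
```

Run:
```python
from h import *
z=np.load("w15.65.npz"); i=imaging.camera_info("wrist"); i["extrinsics"]=z["E"]
r=rect(z["p"],i,[530.9,113],58,70,5); cv2.circle(r,(350,350),210,(255,0,0),1); cv2.circle(r,(350,350),3,(255,0,0),-1)
cv2.imwrite("pics/e58.png",r[50:650,:,::-1])
r=rect(z["p"],i,[530.9,113],33,70,5); cv2.circle(r,(350,350),3,(255,0,0),-1)
a=np.radians(8.7); cv2.line(r,(350,350),(int(350-300*np.sin(a)),int(350-300*np.cos(a))),(255,0,0),1)
cv2.imwrite("pics/e33.png",r[50:650,:,::-1])
```

```text
(no output)
```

View pics/e58.png

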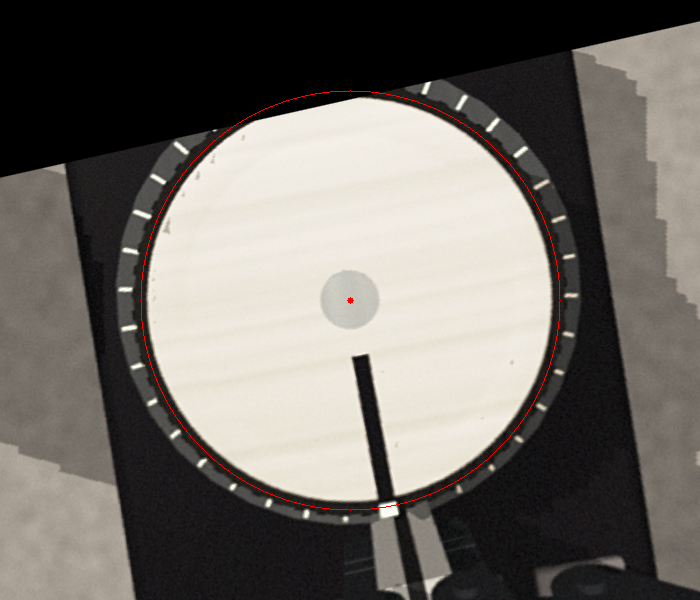

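View pics/e33.png

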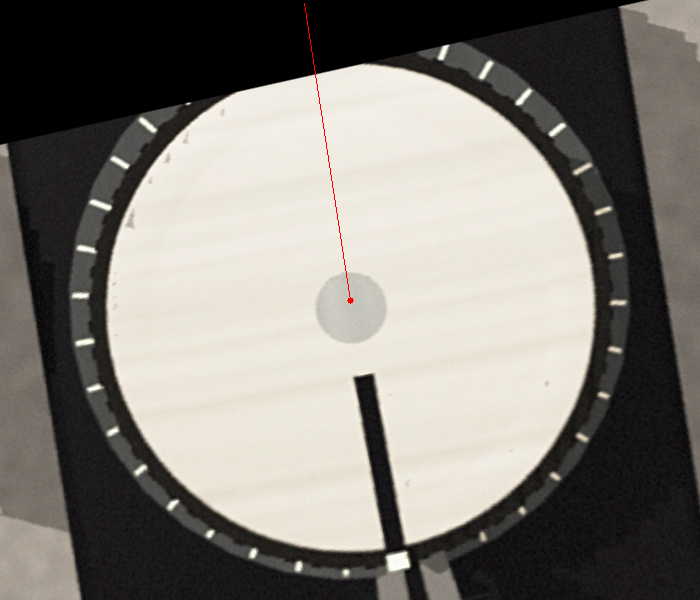

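play_rows([
  {"rot": [0, 0, 0], "translation": [0, -0.05, 0], "grip": 1},
  {"rot": [0, 0, 0], "translation": [0, -0.05, 0], "grip": 1},
  {"rot": [0, 0, 0], "translation": [0, -0.05, 0], "grip": 1},
  {"rot": [0, 0, 0], "translation": [0, -0.05, 0], "grip": 1},
  {"rot": [0, 0, 0], "translation": [0, 0, 0], "grip": 1},
])

```text
time_s: 16.2
tcp_pos: [472.7, 99.9, 19.4]
tool_rot: [-180.0, 0.0, -77.4]
ft_force: [0.1, -0.3, 0.2]
opening: 0.1
```

play_rows([
  {"rot": [0, 0, 0], "translation": [0, 0, 0], "grip": 1},
  {"rot": [0, 0, 0], "translation": [0, 0, 0], "grip": 1},
  {"rot": [0, 0, 0], "translation": [0, 0, 0], "grip": 1},
  {"rot": [0, 0, 0], "translation": [0, 0, 0], "grip": 1},
  {"rot": [0, 0, 0], "translation": [0, 0, 0], "grip": 1},
])

```text
time_s: 16.7
tcp_pos: [472.6, 99.9, 19.4]
tool_rot: [-180.0, -0.0, -77.3]
ft_force: [-0.5, -0.7, 0.5]
opening: -0.2
```

play_rows([
  {"rot": [0, 0, 0], "translation": [0, 0, 0], "grip": 1},
  {"rot": [0, 0, 0], "translation": [0, 0, 0], "grip": 1},
  {"rot": [0, 0, 0], "translation": [0, 0, 0], "grip": 1},
  {"rot": [0, 0, 0], "translation": [0, 0, 0], "grip": 1},
  {"rot": [0, 0, 0], "translation": [0, 0, 0], "grip": 1},
])

```text
time_s: 17.2
tcp_pos: [472.6, 99.9, 19.4]
tool_rot: [180.0, -0.0, -77.3]
ft_force: [-0.4, 0.5, -0.1]
opening: -0.2
```

play_rows([
  {"rot": [0, 0, 0], "translation": [0, 0, 0], "grip": 1},
  {"rot": [0, 0, 0], "translation": [0, 0, 0], "grip": 1},
  {"rot": [0, 0, 0], "translation": [0, 0, 0], "grip": 1},
  {"rot": [0, 0, 0], "translation": [0, 0, 0], "grip": 1},
  {"rot": [0, 0, 0], "translation": [0, 0, 0], "grip": 1},
])

```text
time_s: 17.7
tcp_pos: [472.6, 99.9, 19.4]
tool_rot: [-180.0, 0.0, -77.3]
ft_force: [-0.3, -0.3, 0.1]
opening: 0.0
```

play_rows([
  {"rot": [0, 0, 0], "translation": [0, 0, 0], "grip": 1},
  {"rot": [0, 0, 0], "translation": [0, 0, 0], "grip": 1},
  {"rot": [0, 0, 0], "translation": [0, 0, 0], "grip": 1},
  {"rot": [0, 0, 0], "translation": [0, 0, 0], "grip": 1},
  {"rot": [0, 0, 0], "translation": [0, 0, 0], "grip": 1},
])

```text
time_s: 18.2
tcp_pos: [472.6, 99.9, 19.4]
tool_rot: [-180.0, -0.0, -77.3]
ft_force: [-0.8, -0.4, 0.1]
opening: -0.2
```

```bash
python3 st.py; python3 ang.py wrist wrist scene wrist
```

```text
t 18.2 tcp [472.63  99.93  19.41] rot [-180.     -0.    -77.35] F [-0.8  -0.38  0.13] dist along -y 59.72 wheel at tool x 0.01 op -0.15
wrist t 18.2 wheel deg mod360 139.4 contrast 191.6
wrist t 18.25 wheel deg mod360 144.4 contrast 191.2
scene t 18.3 wheel deg mod360 153.2 contrast 73.0
wrist t 18.35 wheel deg mod360 154.7 contrast 190.4
```

play_rows([
  {"rot": [0, 0, 0], "translation": [0, 0, 0], "grip": 1},
  {"rot": [0, 0, 0], "translation": [0, 0, 0], "grip": 1},
  {"rot": [0, 0, 0], "translation": [0, 0, 0], "grip": 1},
  {"rot": [0, 0, 0], "translation": [0, 0, 0], "grip": 1},
  {"rot": [0, 0, 0], "translation": [0, 0, 0], "grip": 1},
])

```text
time_s: 18.9
tcp_pos: [472.6, 99.9, 19.4]
tool_rot: [-180.0, -0.0, -77.3]
ft_force: [0.0, -0.4, 0.6]
opening: 0.2
```

play_rows([
  {"rot": [0, 0, 0], "translation": [0, 0, 0], "grip": 1},
  {"rot": [0, 0, 0], "translation": [0, 0, 0], "grip": 1},
  {"rot": [0, 0, 0], "translation": [0, 0, 0], "grip": 1},
  {"rot": [0, 0, 0], "translation": [0, 0, 0], "grip": 1},
  {"rot": [0, 0, 0], "translation": [0, 0, 0], "grip": 1},
])

```text
time_s: 19.4
tcp_pos: [472.6, 99.9, 19.4]
tool_rot: [180.0, -0.0, -77.4]
ft_force: [-0.0, -0.1, -0.6]
opening: -0.3
```

play_rows([
  {"rot": [0, 0, 0], "translation": [0, 0, 0], "grip": 1},
  {"rot": [0, 0, 0], "translation": [0, 0, 0], "grip": 1},
  {"rot": [0, 0, 0], "translation": [0, 0, 0], "grip": 1},
  {"rot": [0, 0, 0], "translation": [0, 0, 0], "grip": 1},
  {"rot": [0, 0, 0], "translation": [0, 0, 0], "grip": 1},
])

```text
time_s: 19.9
tcp_pos: [472.6, 99.9, 19.4]
tool_rot: [-180.0, -0.0, -77.3]
ft_force: [0.3, 0.1, 0.4]
opening: -0.1
```

```bash
python3 st.py; python3 ang.py wrist scene wrist scene
```

```text
t 19.9 tcp [472.61  99.89  19.4 ] rot [-180.     -0.    -77.35] F [0.34 0.13 0.42] dist along -y 59.74 wheel at tool x -0.03 op -0.06
wrist t 19.9 wheel deg mod360 288.4 contrast 192.1
scene t 19.95 wheel deg mod360 288.4 contrast 74.8
wrist t 20.0 wheel deg mod360 296.0 contrast 191.4
scene t 20.05 wheel deg mod360 295.4 contrast 80.7
```

play_rows([
  {"rot": [0, 0, 0], "translation": [0, 0, 0], "grip": 1},
  {"rot": [0, 0, 0], "translation": [0, 0, 0], "grip": 1},
  {"rot": [0, 0, 0], "translation": [0, 0, 0], "grip": 1},
  {"rot": [0, 0, 0], "translation": [0, 0, 0], "grip": 1},
  {"rot": [0, 0, 0], "translation": [0, 0, 0], "grip": 1},
])

```text
time_s: 20.6
tcp_pos: [472.6, 99.9, 19.4]
tool_rot: [-180.0, -0.0, -77.3]
ft_force: [0.4, -0.7, -0.1]
opening: -0.2
```

```bash
python3 ang.py wrist
```

```text
wrist t 20.6 wheel deg mod360 336.7 contrast 187.1
```

play_rows([
  {"rot": [0, 0, 0], "translation": [0, 0, 0], "grip": 1},
  {"rot": [0, 0, 0], "translation": [0, 0, 0], "grip": 1},
  {"rot": [0, 0, 0], "translation": [0, -0.32, 0], "grip": 1},
  {"rot": [0, 0, 0], "translation": [0, -0.08, 0], "grip": 1},
  {"rot": [0, 0, 0], "translation": [0, 0, 0], "grip": 1},
])

```text
time_s: 21.15
tcp_pos: [475.1, 100.3, 19.1]
tool_rot: [179.8, -0.0, -77.4]
ft_force: [-4.4, -0.9, 2.3]
opening: -0.1
```

```bash
python3 st.py; python3 ang.py wrist scene wrist scene
```

```text
t 21.15 tcp [475.12 100.25  19.06] rot [ 1.7983e+02 -4.0000e-02 -7.7350e+01] F [-4.39 -0.87  2.27] dist along -y 57.22 wheel at tool x -0.22 op -0.08
wrist t 21.15 wheel deg mod360 357.4 contrast 185.3
scene t 21.2 wheel deg mod360 355.0 contrast 79.3
wrist t 21.25 wheel deg mod360 357.4 contrast 185.2
scene t 21.3 wheel deg mod360 355.0 contrast 79.8
```

play_rows([
  {"rot": [0, 0, 0], "translation": [0, 0.3, 0], "grip": 1},
  {"rot": [0, 0, 0], "translation": [0, 0.6, 0], "grip": 1},
  {"rot": [0, 0, 0], "translation": [0, 0.6, 0], "grip": 1},
  {"rot": [0, 0, 0], "translation": [0, 0.4, -1], "grip": 1},
  {"rot": [0, 0, 0], "translation": [0, 0, -2], "grip": 1},
])

```text
time_s: 21.85
tcp_pos: [456.1, 96.1, 49.2]
tool_rot: [179.8, -0.0, -77.3]
ft_force: [0.0, -0.8, 0.1]
opening: -0.0
```

play_rows([
  {"rot": [0, 0, 0], "translation": [0, 0, -2.5], "grip": 1},
  {"rot": [0, 0, 0], "translation": [0, 0, -2.5], "grip": 1},
  {"rot": [0, 0, 0], "translation": [0, 0, -1.5], "grip": 1},
  {"rot": [0, 0, 0], "translation": [0, 0, -0.5], "grip": 1},
  {"rot": [0, 0, 0], "translation": [0, 0, 0], "grip": 1},
])

```text
time_s: 22.35
tcp_pos: [458.4, 96.6, 120.3]
tool_rot: [-179.9, -0.0, -77.4]
ft_force: [-0.4, 0.6, 0.1]
opening: -0.4
```

play_rows([
  {"rot": [0, 0, 0], "translation": [0, 0, 0], "grip": 1},
  {"rot": [0, 0, 0], "translation": [0, 0, 0], "grip": 1},
  {"rot": [0, 0, 0], "translation": [0, 0, 0], "grip": 1},
])

```text
time_s: 22.65
tcp_pos: [457.4, 96.5, 118.6]
tool_rot: [179.9, 0.0, -77.3]
ft_force: [0.1, -0.1, -0.1]
opening: 0.1
```

```bash
python3 st.py; python3 ang.py scene wrist scene; python3 w.py; ls -t pics|head -1
```

```text
t 22.65 tcp [457.41  96.54 118.63] rot [ 1.7991e+02  1.0000e-02 -7.7340e+01] F [ 0.05 -0.09 -0.11] dist along -y 75.31 wheel at tool x 0.05 op 0.05
scene t 22.65 wheel deg mod360 355.2 contrast 77.6
wrist t 22.7 wheel deg mod360 357.7 contrast 181.3
scene t 22.75 wheel deg mod360 355.2 contrast 77.7
22.8 [278.77832727  98.93317797]
w22.80.png
```

View pics/w22.80.png

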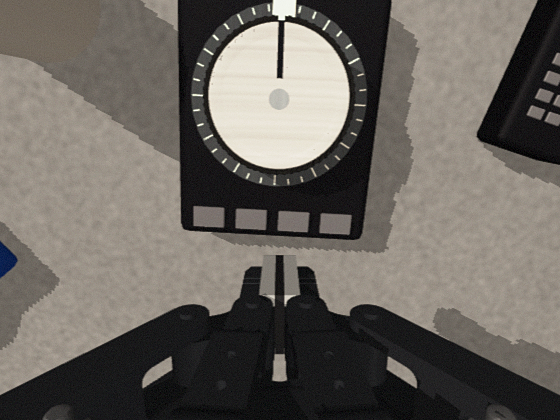

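The picture shows the wheel at rest. Its line runs from (280,78) to (281,20) and points at the white block at (285,8), well within the block's width. The hand is clear of it, with the fingertips at (280,256).

```bash
python3 -c "
from rig import workorder; print(workorder.job_done())"
```

```text
the job is handed in; nothing more can be done
None
```

I spun the wheel clockwise, let it run free, braked it at the pointer block, took the hand away and handed the job in at about 23 s of the 64 s allowed.

- **Spin:** One fingertip stroke on the rim set the wheel going at about 5.7 rad/s. It ran untouched for about 11 s. It was still at about 3.5 rad/s some 3.5 s after the fingers left it, above the 2.1 rad/s needed.
- **Brake:** A radial touch of about 4.5 N stopped it near 1 rad/s, then I backed the hand off.
- **Last checks:** The wrist camera puts the line about 2.3° short of the pointer (about 2 mm at its end, 7.5 mm allowed). The wheel did not turn back when released. The force reading was near zero and nothing was touching.
- **Tuner:** It looked where it was, with its centre and turn matching the earlier measurements. I did not measure its final position separately.
- **Other objects:** The hand never went near the mug, paddle or radio. I did not measure where they ended up.

Two readings disagreed:
- **Scene camera:** It read about 5° short instead of 2.3°. The offset between the two cameras varied from about 4° ahead to 3° behind as the wheel turned, so I relied on the wrist camera. Both readings are within the 10° limit.
- **Fingertip height:** Both cameras' depth put the shut fingertips about 22 mm above the TCP, not 11 mm ahead of it as `env.tip_extent` says. A first touch at the stated height met nothing, so I used the measured height, and contact then came where expected.

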